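Find the heavy side of a sealed eccentric rotor and hold it down

ROBOT

A 6-joint arm with a two-finger parallel gripper is mounted at the origin on the work surface. World frame = base frame: x ahead of the robot, y to its left, z up, the work surface at z = 0. Lengths are in m, angles in rad, forces in N, time in s.
With the tool pointing down it reaches from about 0.275 to 1 m from the base axis. Payload 8.4 kg.
Tool frame: the origin (TCP) lies midway between the tips of the shut fingers; the grasp point (between the pads) lies 19 mm behind it; z points along the fingers, y is the line along which they close (so a half turn about z gives the same grasp; the last joint's range is limited). The gripper opens to 85 mm and grips with 20 to 120 N. Pads are 22 mm wide; open, the fingers measure 114 mm over their backs; the gripper's body (76 mm by 85 mm) begins 54 mm behind the grasp point. The pads swing forward as they close: fully open they stand 13 mm farther back than shut.
Start: joints at [-1.276, 0.353, 1.633, -0, 1.155, -0.002], TCP at [0.183, -0.598, 0.203] pointing down, gripper open.
Joint ranges: [-2.63, 2.63], [-0.92, 2.1], [0.06, 2.66], [-1.3, 4.44], [0, 2.69], [-3.02, 3.02]. Speed limits (rad/s): [2.22, 2.22, 2.79, 3.14, 3.14, 3.14].

INTERFACE

Orientations are given as a unit quaternion [x, y, z, w].
In Python, from plant import r gives the robot as it stands. The module is installed in compiled form; this text tells all that it offers.
- The arm moves only by the tool move_arm, never from a script. Its argument "deltas" is a list of rows, each a list of 5 numbers: the opening, from -1 (shut) to 1 (fully open), then the shift along the tool's x, y, z in mm, then the turn about the tool's z in rad. A call has 1 to 12 rows; each row shifts and turns the commanded pose from where the row before left it, along the tool's axes as they then stand; what a row does not reach is not made up. A row lasts 1/8 s, in which the tool goes at most 62.5 mm and 10.7 degrees, less where a joint would pass 70% of its speed; a pose out of reach is approached as far as the arm can. A call is refused whole if a number of a shift passes 62.5 or a number of a turn 0.188, either way. A call with a gripper value outside its range is refused whole. The fingers move at their own pace and stop on an object; "grip_force" is the grip in N (left out, the last holds). Time passes only in rows, so rows that do not move let the fingers close. It gives the time, the measured TCP pose, the force, the opening and the grip force at its end, in the units of the state.
- r.state(): the state, without advancing time (a new reading comes with each control period).
- r.snapshot(name): name is "scene" or "top"; returns a dict with "color" (384x512x3 uint8, red, green, blue), "fx", "fy", "cx", "cy" (pixels), "k1" (the pictures are not rectified: a ray, as slopes to the right and down, at radius r is drawn at 1 + k1 r^2 times it, then the intrinsics apply), "R" (3x3) and "t" (3): a world point X has camera coordinates R X + t. Camera axes: x right, y down, z forward; pixel columns grow to the right and rows downward; lengths in m; the calibration is good to about 2 mm. A picture is of the moment at which its call begins. There is no depth.
- r.job_done(): hands the job in; it is judged then, once.
The state is a dict: "time": time; "qpos": joint angles; "joint_velocities": joint speeds; "effort": joint torques, N m; "tool_pos": TCP position; "tool_rot": TCP orientation; "wrist_force": force on the tool from outside, world axes, zero at the start; "wrist_torque": the same for the moment, N m; "finger_gap": finger opening in m; "finger_force": force on a finger pad.
Only numpy, scipy, OpenCV 4.12 (cv2) and the standard library are available. Lean on these libraries where they do the work, as an engineer would, in place of code of your own. Each camera call takes 0.05 s, during which the arm holds its last target. There are 200 camera calls.

TASK

Turn the drive selector on the white box to its green mark, so that the drive is off, before you move the crank. Then take the red crank grip of the black drum, crank the drum round, at least half a turn, to feel which side is heavy, and bring that heavy side to the bottom. Finish while still holding the crank grip with the drum at rest, heavy side straight down, the selector on green and the other things on the bench left where they are.

Things in the scene. Friction and masses are not known exactly. Their poses are not given: they have to be found in the camera images.
- selector: fixed white selector box, 150 (x) x 140 (y) x 60 mm high; origin at the centre of its underside. Round its black knob, on a 42 mm circle on the top, are four marks, clockwise from above: red, yellow, green (the largest), blue, 0.70 rad apart. In the box's frame (angle from its +x towards +y) the green mark lies at 1.22 rad, red at 2.62 rad.
- dial (a joint): turn of the selector knob, rad, growing clockwise seen from above; it clicks home at 0 (red), 0.70 (yellow), 1.40 (green) and 2.10 (blue), with stops 0.12 rad beyond red and blue. A spring (up to about 0.07 Nm) draws it into the nearest click. The pointer of the knob stands at 2.62 rad minus this value in the box's frame. It starts on red or yellow.
- dial_grip (a point): point on the vertical axis of the selector knob, 90 mm above the bench, at the height to grip its bar. The bar is 44 mm long, 14 mm thick and 34 mm tall (from 68 to 102 mm above the bench); a white line on top and on one end marks its pointing end.
- stand: fixed grey bench stand: a base plate 170 (x) x 125 (y) x 16 mm, on it an upright 75 mm wide at the +y side of the drum, 181 mm high; origin under the drum's middle, on the bench. The drum's level axle lies along the stand's y axis, 150 mm above the bench. The black drum is 120 mm in diameter and 44 mm wide (y from -22 to +22 mm) and has a crank on its -y face.
- rotor (a joint): turn of drum and crank, rad, no stops: 0 with the crank straight up, growing from up towards the stand's +x. Bearing drag (0.205 Nm) slightly exceeds the pull of the hidden weight (0.15 to 0.195 Nm when level with the axle): the drum stays where it is left, but turns hard while its heavy side rises and easily while it sinks. Crank and grip are counterbalanced: they make no heavy side.
- crank (a point): middle of the red crank grip, 45 mm from the axle line, on the crank's side of it, and 58 mm out from the drum's face (at y = -80 mm in the stand's frame); turns with the drum. Where the heavy side lies relative to the crank differs every time and cannot be seen.
- crank_grip: the red crank grip: a sleeve 18 mm in diameter and 78 mm long, parallel to the axle (along the stand's y) from 14 to 92 mm out from the drum's face, spinning freely on its pin, so that a hand can hold it without turning while it goes round. Origin at its end nearer the drum.
- cutters: bystander, leave alone: side cutters with red handles, 150 mm long, lying loose at the back
- pliers: bystander, leave alone: long-nosed pliers with red handles, 165 mm long, lying loose at the back
- spool: bystander, leave alone: bright solder spool standing on end, 64 mm across, 52 mm high
- screwdriver: bystander, leave alone: screwdriver lying loose
- multimeter: bystander, leave alone: yellow multimeter lying flat, 160 x 80 x 35 mm
- parts_tray: bystander, leave alone: blue divided parts tray, 120 x 160 x 35 mm
- board: bystander, leave alone: small brown circuit board, 70 x 50 mm
Not all that is in view belongs to the job. What is shaped like the selector but orange or purple is not meant.

How it is judged:
On the way, in this order (a step that is already met when the one before it is completed fails the run):
1. the selector is on the green mark (value of joint dial between 1.25 and 1.55 rad), for 0.3 s.
2. the crank is held and has been carried to the far side of its circle from where it started (distance of crank from where it was at the start of the episode above 0.08 m and contact force between the fingers and crank_grip above 1 N).
At the end, for the whole second after the job is handed in: the selector is on green (within 0.15 rad); the drum's heavy side points straight down within 0.35 rad; the fingers hold the crank grip (over 1 N) and the drum is at rest (below 0.1 rad/s) (all of step 1 and angle between slug_c0's own x axis and vertical above 2.79 rad and contact force between the fingers and crank_grip above 1 N and velocity of joint rotor between -0.1 and 0.1 rad/s); the arm keeps its last pose, push and grip.
It fails at once if the crank moved (by over 25 mm) while the selector was off green (distance of crank from where it was at the start of the episode above 0.025 m and not (value of joint dial between 1.25 and 1.55 rad)).
It fails at once if a bystander on the bench was shifted by over 40 mm (distance of any of cutters, pliers, spool, screwdriver, multimeter, parts_tray, board from where it was at the start of the episode above 0.04 m).
It also fails if it takes over 72 s, if anything falls off the work surface, if the arm or the gripper's body presses on something with over 40 N, if the wrist force passes 120 N, or if a joint passes its speed limit or range.

## Working session

There is one attempt and no reset: what is moved stays moved. The work goes in short steps, Python scripts to look and compute and a tool call to move; the robot and the scene stay as the last step left them, time stands still between calls to the robot, and variables do not carry over. Pictures are saved under pics/ and viewed, at most 10 in all, crops included, and the job is handed in when it is done.

Besides the shell and the picture viewer there is one more tool, called after "Emit:" as name(argument=value, ...) on one line, values as JSON. move_arm: Moves the arm, as the interface text tells. Its arguments: {"type":"object","properties":{"deltas":{"type":"array"},"grip_force":{"type":"number"}},"required":["deltas"]}

```bash
mkdir -p pics; cat > h.py <<'E'
import numpy as np, cv2
from plant import r
def snap(n,f=None):
    s=r.snapshot(n)
    if f: cv2.imwrite('pics/'+f,s['color'][:,:,::-1])
    return s
def ray(s,u,v):
    K=np.array([[s['fx'],0,s['cx']],[0,s['fy'],s['cy']],[0,0,1.]])
    p=cv2.undistortPoints(np.array([[[u,v]]],float),K,np.array([s['k1'],0,0,0.]))[0,0]
    R=np.array(s['R']);t=np.array(s['t'])
    return -R.T@t, R.T@np.array([p[0],p[1],1])
def onz(s,u,v,z):
    c,d=ray(s,u,v); return c+d*(z-c[2])/d[2]
def proj(s,X):
    c=np.array(s['R'])@np.array(X,float)+np.array(s['t']); a=c[:2]/c[2]; a=a*(1+s['k1']*(a@a))
    return np.array([s['fx']*a[0]+s['cx'],s['fy']*a[1]+s['cy']])
E
python3 - <<'E'
from h import *
for n in('scene','top'):
    s=snap(n); cv2.imwrite('pics/%s0.png'%n,cv2.resize(s['color'][:,:,::-1],(800,600),interpolation=cv2.INTER_CUBIC)); print(n,-np.array(s['R']).T@s['t'],s['fx'],s['k1'],np.round(s['R'],2).tolist())
print(r.state())
E
```

```text
scene [1.05675913 0.71265739 1.27554627] 415.96161780160986 -0.10281122550778969 [[-0.86, 0.52, 0.01], [0.39, 0.67, -0.63], [-0.34, -0.54, -0.77]]
top [ 0.45474983 -0.10785878  1.38753565] 392.1433028786178 0.008484056201099772 [[0.01, -1.0, 0.01], [-1.0, -0.01, -0.06], [0.06, -0.01, -1.0]]
{'time': 0.1, 'qpos': array([-1.27640094e+00,  3.53600911e-01,  1.63404024e+00, -4.27245598e-05,
        1.15519460e+00, -2.40627481e-03]), 'joint_velocities': array([-4.41600244e-05, -1.53882310e-03, -5.11965589e-04,  1.20081880e-04,
       -1.22329731e-04, -6.06779452e-04]), 'effort': array([-6.98554086e-04, -6.06356764e+01, -3.42819357e+01, -1.82513390e-04,
        3.92617163e-03,  5.72560623e-06]), 'tool_pos': array([ 0.18264131, -0.59724766,  0.20273137]), 'tool_rot': array([ 9.89007322e-01,  1.47865244e-01, -1.09751184e-04, -6.12093453e-04]), 'wrist_force': array([-0.48265425, -0.66294597, -0.06941495]), 'wrist_torque': array([-0.04122878, -0.04423947,  0.0633858 ]), 'finger_force': 0.0, 'finger_gap': 0.08547633248195656}
```

View pics/scene0.png

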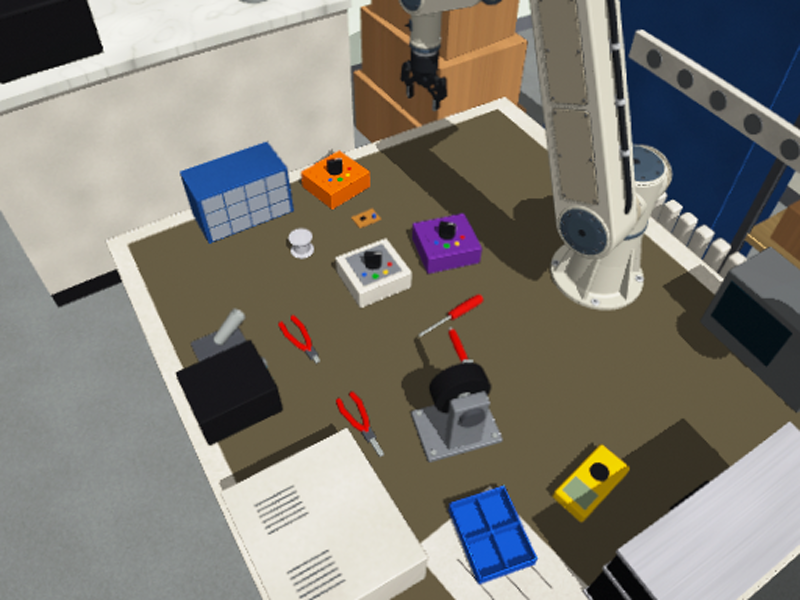

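View pics/top0.png

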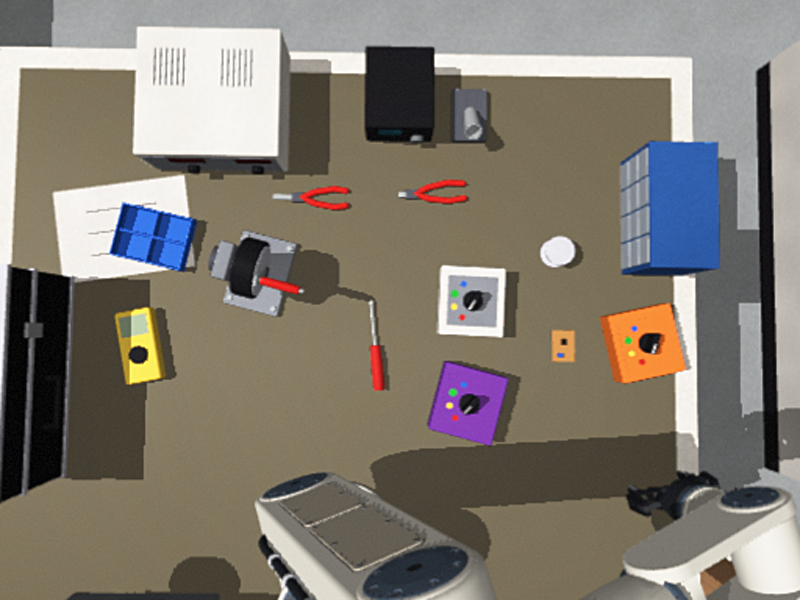

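The scene view shows the white selector (375,272) and drum and stand (460,410). In the top view the selector is at (472,300), with its marks to the left of the knob. The drum is at (250,268) and the red grip runs (262,283)–(300,291).

```bash
python3 - <<'E'
from h import *
s=snap('top');S=snap('scene')
def crop(s,u,v,w): 
    return cv2.resize(s['color'][v-w:v+w,u-w:u+w,::-1],(390,290) if 0 else (390,390),interpolation=cv2.INTER_CUBIC)
im=np.hstack([crop(s,302,192,28),crop(s,170,175,40)])
cv2.imwrite('pics/c1.png',im)
hsv=cv2.cvtColor(s['color'],cv2.COLOR_RGB2HSV)
def blobs(hsv,box,lo,hi,mn=2):
    m=cv2.inRange(hsv,np.array(lo),np.array(hi)); k=np.zeros_like(m); k[box[1]:box[3],box[0]:box[2]]=1; m*=k
    n,l,st,c=cv2.connectedComponentsWithStats(m)
    return [(c[i],st[i,4],m*(l==i)) for i in range(1,n) if st[i,4]>=mn]
bx=(278,168,326,218)
for nm,lo,hi in(('red',(0,120,90),(8,255,255)),('yel',(18,120,90),(35,255,255)),('grn',(45,100,60),(80,255,255)),('blu',(100,120,60),(125,255,255))):
    for c,a,_ in blobs(hsv,bx,lo,hi): print(nm,c.round(1),a,onz(s,*c,0.061).round(4))
# white box outline
for c,a,m in blobs(hsv,bx,(0,0,190),(180,40,255),200):
    k,_=cv2.findContours(m,0,1); R=cv2.minAreaRect(max(k,key=cv2.contourArea)); print('box',R, [onz(s,*p,0.06).round(4).tolist() for p in cv2.boxPoints(R)])
for c,a,m in blobs(hsv,bx,(0,0,0),(180,255,45),20): print('knob',c,a,onz(s,*c,0.09).round(4))
# crank red
for c,a,m in blobs(hsv,(160,170,196,190),(0,120,60),(8,255,255),15):
    k,_=cv2.findContours(m,0,1); R=cv2.minAreaRect(max(k,key=cv2.contourArea)); print('crank',c,a,R)
E
```

```text
red [295.3 202.6] 10 [ 0.4869 -0.2608  0.061 ]
yel [290.  195.8] 10 [ 0.5097 -0.2427  0.061 ]
grn [290.6 187.5] 21 [ 0.538  -0.2446  0.061 ]
blu [296.2 181.3] 12 [ 0.5591 -0.2636  0.061 ]
box ((301.5580139160156, 192.3977813720703), (41.31124496459961, 43.62383270263672), 3.012787342071533) [[0.4508, -0.2086, 0.06], [0.5988, -0.2152, 0.06], [0.5932, -0.3558, 0.06], [0.4451, -0.3483, 0.06]]
knob [302.66304348 191.52173913] 92 [ 0.5232 -0.2817  0.09  ]
crank [178.78873239 182.1056338 ] 142 ((178.41102600097656, 181.78469848632812), (25.353376388549805, 6.025155067443848), 17.35402488708496)
```

View pics/c1.png

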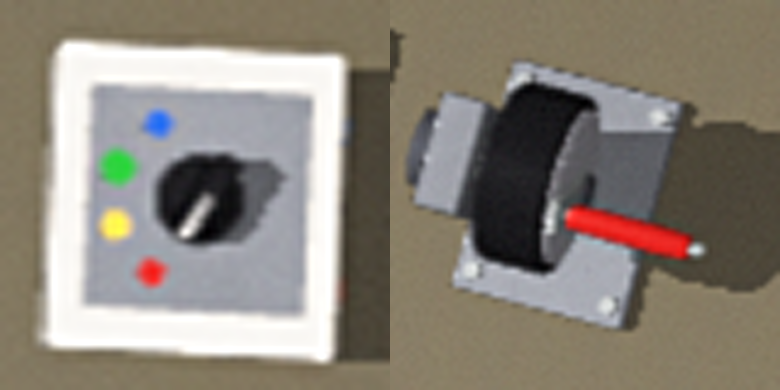

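The white selector's knob line points to red. The stand is yawed, with the grip sticking out towards the right and slightly down. Next I triangulate the grip and stand, and plan the selector approach.

```bash
cat >> h.py <<'E'
def tri(rays):
    A=np.zeros((3,3));b=np.zeros(3)
    for c,d in rays:
        d=d/np.linalg.norm(d);P=np.eye(3)-np.outer(d,d);A+=P;b+=P@c
    return np.linalg.solve(A,b)
def yawx(q):
    from scipy.spatial.transform import Rotation as Q
    m=Q.from_quat(q).as_matrix(); return np.arctan2(m[1,0],m[0,0]),m
def togo(X,yaw_y=None):
    "shift in tool axes (mm) at present orientation, turn to bring tool y to world angle yaw_y"
    st=r.state();yx,m=yawx(st['tool_rot']); yy=np.arctan2(m[1,1],m[0,1])
    print('tcp',st['tool_pos'].round(4),'yy',round(yy,4),'q6',st['qpos'][5].round(3),'gap',round(st['finger_gap'],4))
    d=np.array(X)-st['tool_pos']; print('shift tool mm',(m.T@d*1e3).round(1),'turn',None if yaw_y is None else round(yy-yaw_y,4))
def redblobs(s,box):
    hsv=cv2.cvtColor(s['color'],cv2.COLOR_RGB2HSV)
    m=cv2.inRange(hsv,np.array((0,120,60)),np.array((8,255,255))); k=np.zeros_like(m); k[box[1]:box[3],box[0]:box[2]]=1; m*=k
    n,l,st,c=cv2.connectedComponentsWithStats(m); i=1+np.argmax(st[1:,4]); m=m*(l==i)
    y,x=np.nonzero(m); P=np.c_[x,y].astype(float); c=P.mean(0); d=np.linalg.svd(P-c,full_matrices=False)[2][0]
    t=(P-c)@d; return c,c+d*t.min(),c+d*t.max()
E
python3 - <<'E'
from h import *
s=snap('top');S=snap('scene')
a=redblobs(s,(160,170,196,190));b=redblobs(S,(280,205,302,236))
print(a,b)
for i,j in((0,0),(1,1),(1,2),(2,1),(2,2)): print(i,j,tri([ray(s,*a[i]),ray(S,*b[j])]).round(4))
C=[onz(s,130+(x-390)/4.875,135+y/4.875,0.016) for x,y in((515,62),(685,100),(628,328),(453,285))]
C=np.array(C); print(C.round(4)); print('stand plate centre',C.mean(0).round(4))
e=[C[1]-C[0],C[2]-C[3]]; print('(-y) dir',[np.arctan2(v[1],v[0]).round(3) for v in e],[np.linalg.norm(v).round(3) for v in e])
e=[C[0]-C[3],C[1]-C[2]]; print('x dir',[np.arctan2(v[1],v[0]).round(3) for v in e],[np.linalg.norm(v).round(3) for v in e])
togo([.5225,-.282,.15],1.02)
togo([.5225,-.282,.071],1.02)
E
```

```text
(array([178.69178082, 182.09589041]), array([165.86032725, 178.49814679]), array([190.71055877, 185.4657722 ])) (array([292.51612903, 220.37903226]), array([288.15560297, 210.36778797]), array([296.80062283, 230.21571559]))
0 0 [0.5417 0.1108 0.1927]
1 1 [0.5574 0.1246 0.2716]
1 2 [0.5521 0.1499 0.1937]
2 1 [0.5323 0.0729 0.1965]
2 2 [0.5251 0.0965 0.109 ]
[[0.6748 0.2264 0.016 ]
 [0.6489 0.1036 0.016 ]
 [0.4842 0.1409 0.016 ]
 [0.5134 0.2665 0.016 ]]
stand plate centre [0.5803 0.1844 0.016 ]
(-y) dir [np.float64(-1.779), np.float64(-1.8)] [np.float64(0.126), np.float64(0.129)]
x dir [np.float64(-0.243), np.float64(-0.223)] [np.float64(0.166), np.float64(0.169)]
tcp [ 0.1827 -0.5975  0.2031] yy -1.274 q6 -0.002 gap 0.0855
shift tool mm [ 417.2 -202.3   53.2] turn -2.294
tcp [ 0.1827 -0.5975  0.2031] yy -1.274 q6 -0.002 gap 0.0855
shift tool mm [ 417.2 -202.3  132.2] turn -2.294
```

Emit:
move_arm(deltas=[[1, 52, -25, 0, 0], [1, 52, -25, 0, 0], [1, 52, -25, 0, 0], [1, 52, -25, 0, 0], [1, 52, -25, 0, 0], [1, 52, -25, 0, 0], [1, 52, -25, 0, 0], [1, 52, -25, 0, 0], [1, 0, 0, 0, -0.18], [1, 0, 0, 0, -0.18], [1, 0, 0, 0, -0.18], [1, 0, 0, 0, -0.18]])

```text
time: 1.8
tool_pos: [0.5221, -0.2846, 0.2033]
tool_rot: [0.872, 0.489, -0.0, -0.0]
wrist_force: [0.7, -0.1, -0.2]
finger_gap: 0.0854
finger_force: 0.0
```

Emit:
move_arm(deltas=[[1, 0, 0, 0, -0.18], [1, 0, 0, 0, -0.18], [1, 0, 0, 0, -0.18], [1, 0, 0, 0, -0.18], [1, 0, 0, 0, -0.18], [1, 0, 0, 0, -0.18], [1, 0, 0, 0, -0.18], [1, 0, 0, 0, -0.18], [1, 0, 0, 0, -0.13], [1, 0, 0, 0, 0]])

```text
time: 3.05
tool_pos: [0.5221, -0.2847, 0.2034]
tool_rot: [0.274, 0.962, -0.0, -0.0]
wrist_force: [0.0, 0.4, 0.4]
finger_gap: 0.0856
finger_force: 0.0
```

```bash
python3 - <<'E'
from h import *
togo([.5225,-.282,.075],1.02); s=snap('top'); print(proj(s,[.5225,-.282,.102]))
E
```

```text
tcp [ 0.5221 -0.2847  0.2034] yy 1.0151 q6 -1.517 gap 0.0856
shift tool mm [  1.1   2.5 128.4] turn -0.0049
[303.25037999 191.54728166]
```

Emit:
move_arm(deltas=[[1, 1, 2.5, 32, 0], [1, 0, 0, 32, 0], [1, 0, 0, 32, 0], [1, 0, 0, 34, 0], [1, 0, 0, 0, 0], [-1, 0, 0, 0, 0], [-1, 0, 0, 0, 0], [-1, 0, 0, 0, 0], [-1, 0, 0, 0, 0], [-1, 0, 0, 0, 0]], grip_force=30)

```text
time: 4.35
tool_pos: [0.5231, -0.2824, 0.0742]
tool_rot: [0.274, 0.962, -0.0, 0.001]
wrist_force: [0.3, 0.5, 7.2]
finger_gap: 0.0001
finger_force: 3.7
```

```bash
python3 - <<'E'
from h import *
s=snap('top');S=snap('scene')
def crop(s,u,v,w): return cv2.resize(s['color'][v-w:v+w,u-w:u+w,::-1],(390,390),interpolation=cv2.INTER_CUBIC)
cv2.imwrite('pics/c2.png',np.hstack([crop(s,302,192,40),crop(S,238,172,40)])); print(r.state()['finger_gap'],r.state()['finger_force'],r.state()['wrist_torque'])
E
```

```text
0.0002704604349577488 3.1343829926481703 [-0.03341903  0.20459389 -0.01319361]
```

View pics/c2.png

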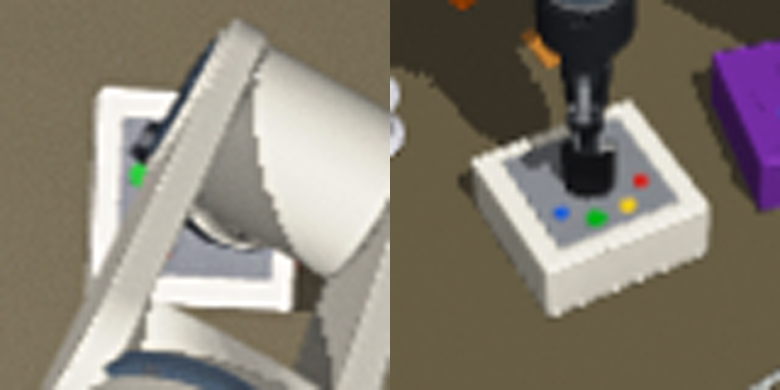

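The near view shows the gripper's fingers coming down onto the black knob (590,165), with the marks all visible. The reading of 0 gap is suspect, so I project the TCP and check.

```bash
python3 - <<'E'
from h import *
S=snap('scene'); st=r.state(); t=st['tool_pos']; yx,m=yawx(st['tool_rot'])
f=lambda X:((proj(S,X)-[198,132])*4.875+[390,0]).round(0)
print(m.round(3).tolist())
print('tcp',f(t),'grasp',f(t-m[:,2]*.019),'knob axis .068/.102',f([.5225,-.282,.068]),f([.5225,-.282,.102]))
print(f([.5225,-.282,.06])); print(f([.538,-.2446,.061]))
E
```

```text
[[-0.85, 0.527, 0.001], [0.527, 0.85, -0.001], [-0.001, -0.0, -1.0]]
tcp [584. 168.] grasp [584. 152.] knob axis .068/.102 [585. 173.] [584. 144.]
[585. 180.]
[592. 216.]
```

Emit:
move_arm(deltas=[[1, 0, 0, 0, 0], [1, 0, 0, 0, 0], [1, 0, 0, 0, 0], [1, 0, 0, -40, 0], [1, 0, 0, -40, 0], [1, 0, 0, -40, 0], [1, 0, 0, 0, 0]])

```text
time: 5.38
tool_pos: [0.5243, -0.2831, 0.1966]
tool_rot: [0.274, 0.962, -0.001, 0.003]
wrist_force: [0.2, 0.4, 0.4]
finger_gap: 0.0856
finger_force: 0.0
```

```bash
python3 - <<'E'
from h import *
s=snap('top');S=snap('scene')
def crop(s,u,v,w): return cv2.resize(s['color'][v-w:v+w,u-w:u+w,::-1],(390,390),interpolation=cv2.INTER_CUBIC)
cv2.imwrite('pics/c3.png',np.hstack([crop(s,302,192,40),crop(S,238,172,30)])); print(r.state()['finger_gap'],r.state()['tool_pos'])
E
```

```text
0.08556909224852684 [ 0.52237887 -0.28202186  0.19319213]
```

View pics/c3.png

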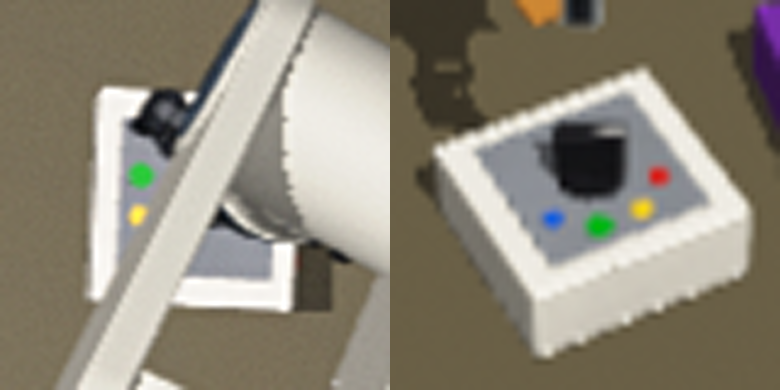

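The knob is still on red: its line is at (610,130) and no marks have moved. I go down again and close in stages.

Emit:
move_arm(deltas=[[1, 0, 0, 40, 0], [1, 0, 0, 40, 0], [1, 0, 0, 41, 0], [1, 0, 0, 0, 0], [-0.4, 0, 0, 0, 0], [-0.4, 0, 0, 0, 0], [-0.4, 0, 0, 0, 0], [-0.4, 0, 0, 0, 0]])

```text
time: 6.48
tool_pos: [0.5229, -0.2823, 0.0732]
tool_rot: [0.274, 0.962, -0.0, 0.001]
wrist_force: [0.4, -0.3, -0.6]
finger_gap: 0.0254
finger_force: 0.0
```

Emit:
move_arm(deltas=[[-0.6, 0, 0, 0, 0], [-0.6, 0, 0, 0, 0]])

```text
time: 6.72
tool_pos: [0.5226, -0.2821, 0.0725]
tool_rot: [0.274, 0.962, 0.0, 0.0]
wrist_force: [-0.1, -0.7, -0.2]
finger_gap: 0.0172
finger_force: 0.0
```

Emit:
move_arm(deltas=[[-0.7, 0, 0, 0, 0], [-0.7, 0, 0, 0, 0]])

```text
time: 6.98
tool_pos: [0.5223, -0.2826, 0.0725]
tool_rot: [0.274, 0.962, -0.0, -0.0]
wrist_force: [-2.2, -4.7, 2.0]
finger_gap: 0.0134
finger_force: 13.5
```

Emit:
move_arm(deltas=[[-0.8, 0, 0, 0, 0], [-0.8, 0, 0, 0, 0]])

```text
time: 7.22
tool_pos: [0.5224, -0.2826, 0.0726]
tool_rot: [0.274, 0.962, -0.0, -0.0]
wrist_force: [-2.7, -3.9, 3.3]
finger_gap: 0.0124
finger_force: 29.2
```

Emit:
move_arm(deltas=[[-0.8, 0, 0, 0, 0.14], [-0.8, 0, 0, 0, 0.14], [-0.8, 0, 0, 0, 0.14], [-0.8, 0, 0, 0, 0.14], [-0.8, 0, 0, 0, 0.14], [-0.8, 0, 0, 0, 0.14], [-0.8, 0, 0, 0, 0.14], [-0.8, 0, 0, 0, 0.14], [-0.8, 0, 0, 0, 0.14], [-0.8, 0, 0, 0, 0.14], [-0.8, 0, 0, 0, 0], [-0.8, 0, 0, 0, 0]])

```text
time: 8.72
tool_pos: [0.5235, -0.2823, 0.0726]
tool_rot: [0.828, 0.56, 0.001, 0.001]
wrist_force: [4.2, -0.5, 0.6]
finger_gap: 0.0118
finger_force: 29.3
```

```bash
python3 - <<'E'
from h import *
togo([.5225,-.282,.072],1.02-1.4);print(r.state()['wrist_torque'],r.state()['finger_force'])
E
```

```text
tcp [ 0.5235 -0.2823  0.0726] yy -0.3811 q6 -0.117 gap 0.0118
shift tool mm [-0.1 -1.   0.6] turn -0.0011
[-0.26393223 -0.61933033 -0.06974754] 29.331919848918915
```

Emit:
move_arm(deltas=[[0.2, 0, 0, 0, 0], [1, 0, 0, 0, 0], [1, 0, 0, 0, 0], [1, 0, 0, -45, 0], [1, 0, 0, -55, 0], [1, 0, 0, -55, 0], [1, 0, 0, -60, -0.15], [1, 0, 0, 0, 0]])

```text
time: 9.72
tool_pos: [0.5248, -0.2833, 0.2929]
tool_rot: [0.784, 0.62, 0.002, 0.004]
wrist_force: [0.7, 0.9, -0.1]
finger_gap: 0.0852
finger_force: 0.0
```

```bash
python3 - <<'E'
from h import *
togo([.540,.103,.287],-.23)
E
```

```text
tcp [ 0.5248 -0.2833  0.2929] yy -0.2321 q6 -0.265 gap 0.0852
shift tool mm [379.5 -74.1   4.3] turn -0.0021
```

Emit:
move_arm(deltas=[[1, 54, -10.5, 0, 0], [1, 54, -10.5, 0, 0], [1, 54, -10.5, 0, 0], [1, 54, -10.5, 0, 0], [1, 54, -10.5, 0, 0], [1, 54, -10.5, 0, 0], [1, 54, -10.5, 0, 0], [1, 0, 0, 0, 0], [1, 0, 0, 0, 0]])

```text
time: 10.85
tool_pos: [0.5381, 0.1024, 0.2864]
tool_rot: [0.785, 0.62, -0.001, -0.0]
wrist_force: [-0.3, -0.1, -0.1]
finger_gap: 0.0855
finger_force: 0.0
```

```bash
python3 - <<'E'
from h import *
togo([.540,.103,.174],-.23)
s=snap('top');S=snap('scene')
def crop(s,u,v,w): return cv2.resize(s['color'][v-w:v+w,u-w:u+w,::-1],(390,390),interpolation=cv2.INTER_CUBIC)
cv2.imwrite('pics/c4.png',np.hstack([crop(s,302,192,28),crop(S,285,220,40)]))
E
```

```text
tcp [0.5381 0.1024 0.2864] yy -0.2334 q6 0.419 gap 0.0855
shift tool mm [  1.1   1.9 112.4] turn -0.0034
```

View pics/c4.png

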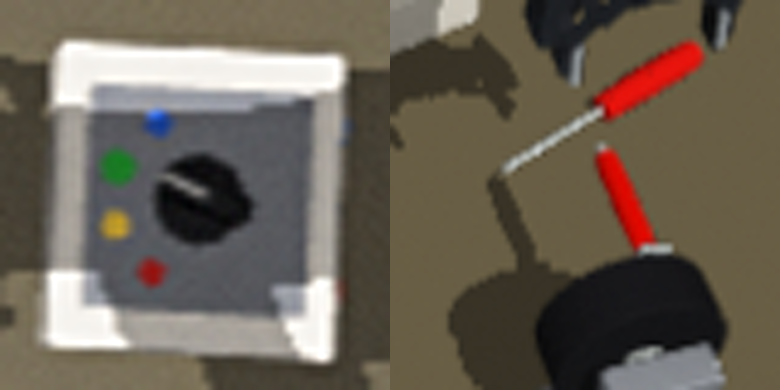

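The selector line (165,178)–(205,195) points at the green mark (118,167). The open fingers (575,60) and (720,30) stand above the grip.

Emit:
move_arm(deltas=[[1, 1, 2, 37, 0], [1, 0, 0, 37, 0], [1, 0, 0, 37, 0], [1, 0, 0, 0, 0], [1, 0, 0, 0, 0]], grip_force=50)

```text
time: 11.58
tool_pos: [0.5418, 0.1025, 0.1777]
tool_rot: [0.785, 0.619, 0.001, 0.0]
wrist_force: [-0.6, 0.1, 0.7]
finger_gap: 0.0856
finger_force: 0.0
```

Emit:
move_arm(deltas=[[-0.3, 0, 0, 0, 0], [-0.3, 0, 0, 0, 0], [-0.3, 0, 0, 0, 0], [-0.5, 0, 0, 0, 0], [-0.5, 0, 0, 0, 0], [-0.7, 0, 0, 0, 0], [-0.7, 0, 0, 0, 0]])

```text
time: 12.45
tool_pos: [0.5409, 0.1032, 0.1763]
tool_rot: [0.785, 0.62, -0.0, -0.0]
wrist_force: [0.5, -0.7, -0.2]
finger_gap: 0.013
finger_force: 0.0
```

```bash
python3 - <<'E'
from h import *
togo([.540,.103,.174],-.23)
s=snap('top');S=snap('scene')
def crop(s,u,v,w): return cv2.resize(s['color'][v-w:v+w,u-w:u+w,::-1],(390,390),interpolation=cv2.INTER_CUBIC)
cv2.imwrite('pics/c5.png',np.hstack([crop(s,178,182,30),crop(S,290,215,30)]))
st=r.state();t=st['tool_pos'];f=lambda X:((proj(S,X)-[260,185])*6.5+[390,0]).round(0);print(f(t),f(t+[0,0,.019]),f([.542,.111,.193]))
E
```

```text
tcp [0.5409 0.1032 0.1763] yy -0.2339 q6 0.42 gap 0.013
shift tool mm [-0.4 -0.8  2.3] turn -0.0039
[591. 238.] [594. 215.] [600. 230.]
```

View pics/c5.png

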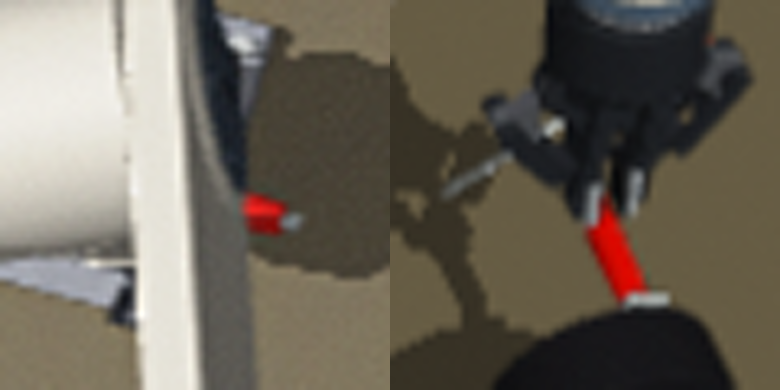

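The red sleeve runs down-right from (603,200). The fingertips (590,218) and (632,210) seem to end above the sleeve's middle. I open, go 16 mm lower and close again.

Emit:
move_arm(deltas=[[0.4, 0, 0, 0, 0], [0.4, 0, 0, 0, 0], [0.4, 0, 0, 0, 0], [0.4, 0, -1, 16, 0], [0.4, 0, 0, 0, 0], [-0.3, 0, 0, 0, 0], [-0.3, 0, 0, 0, 0], [-0.3, 0, 0, 0, 0], [-0.4, 0, 0, 0, 0], [-0.5, 0, 0, 0, 0]])

```text
time: 13.8
tool_pos: [0.54, 0.1034, 0.1605]
tool_rot: [0.785, 0.62, 0.0, 0.0]
wrist_force: [0.3, 0.8, 0.1]
finger_gap: 0.0216
finger_force: 0.0
```

Emit:
move_arm(deltas=[[-0.6, 0, 0, 0, 0], [-0.6, 0, 0, 0, 0]])

```text
time: 14.05
tool_pos: [0.5399, 0.1034, 0.1603]
tool_rot: [0.785, 0.62, -0.0, -0.0]
wrist_force: [0.2, 0.8, -1.5]
finger_gap: 0.0176
finger_force: 11.4
```

Emit:
move_arm(deltas=[[-0.7, 0, 0, 0, 0], [-0.7, 0, 0, 0, 0]])

```text
time: 14.3
tool_pos: [0.5399, 0.1034, 0.1604]
tool_rot: [0.785, 0.62, 0.0, -0.0]
wrist_force: [-0.0, 0.3, 0.3]
finger_gap: 0.0155
finger_force: 49.2
```

Gripped at 49 N. I compute the circular path table in stand axes (tool y = stand +x, tool z = down).

```bash
cat > path.py <<'E'
import numpy as np,sys
p0,n,dp,R=map(float,sys.argv[1:5])
p=p0+dp*np.arange(int(n)+1); y=45/45*R*np.sin(p); z=-R*np.cos(p)
for i in range(0,int(n),4): print(round(p[i],2),[[-0.7,0,round(a,1),round(b,1),0] for a,b in zip(np.diff(np.round(y,1))[i:i+4],np.diff(np.round(z,1))[i:i+4])])
E
python3 path.py -0.483 64 0.1 45; python3 - <<'E'
from h import *
print(r.state()['wrist_force'],r.state()['tool_pos'])
E
```

```text
-0.48 [[-0.7, 0, np.float64(4.1), np.float64(-1.8), 0], [-0.7, 0, np.float64(4.2), np.float64(-1.5), 0], [-0.7, 0, np.float64(4.4), np.float64(-1.0), 0], [-0.7, 0, np.float64(4.5), np.float64(-0.6), 0]]
-0.08 [[-0.7, 0, np.float64(4.5), np.float64(-0.2), 0], [-0.7, 0, np.float64(4.5), np.float64(0.3), 0], [-0.7, 0, np.float64(4.4), np.float64(0.8), 0], [-0.7, 0, np.float64(4.3), np.float64(1.1), 0]]
0.32 [[-0.7, 0, np.float64(4.2), np.float64(1.7), 0], [-0.7, 0, np.float64(4.0), np.float64(2.0), 0], [-0.7, 0, np.float64(3.8), np.float64(2.4), 0], [-0.7, 0, np.float64(3.6), np.float64(2.8), 0]]
0.72 [[-0.7, 0, np.float64(3.2), np.float64(3.1), 0], [-0.7, 0, np.float64(2.9), np.float64(3.4), 0], [-0.7, 0, np.float64(2.6), np.float64(3.7), 0], [-0.7, 0, np.float64(2.1), np.float64(4.0), 0]]
1.12 [[-0.7, 0, np.float64(1.8), np.float64(4.1), 0], [-0.7, 0, np.float64(1.4), np.float64(4.3), 0], [-0.7, 0, np.float64(0.9), np.float64(4.4), 0], [-0.7, 0, np.float64(0.4), np.float64(4.5), 0]]
1.52 [[-0.7, 0, np.float64(0.1), np.float64(4.5), 0], [-0.7, 0, np.float64(-0.5), np.float64(4.5), 0], 
[... 1506 characters left out ...]
np.float64(-4.5), 0]]
4.72 [[-0.7, 0, np.float64(0.2), np.float64(-4.5), 0], [-0.7, 0, np.float64(0.7), np.float64(-4.4), 0], [-0.7, 0, np.float64(1.2), np.float64(-4.4), 0], [-0.7, 0, np.float64(1.5), np.float64(-4.2), 0]]
5.12 [[-0.7, 0, np.float64(2.0), np.float64(-4.1), 0], [-0.7, 0, np.float64(2.4), np.float64(-3.8), 0], [-0.7, 0, np.float64(2.7), np.float64(-3.5), 0], [-0.7, 0, np.float64(3.1), np.float64(-3.3), 0]]
5.52 [[-0.7, 0, np.float64(3.4), np.float64(-3.0), 0], [-0.7, 0, np.float64(3.7), np.float64(-2.6), 0], [-0.7, 0, np.float64(3.9), np.float64(-2.2), 0], [-0.7, 0, np.float64(4.1), np.float64(-1.8), 0]]
[-0.01908668  0.28880175  0.34496715] [0.53991428 0.10339084 0.16042832]
```

Emit:
move_arm(deltas=[[-0.7, 0, 4.1, -1.8, 0], [-0.7, 0, 4.2, -1.5, 0], [-0.7, 0, 4.4, -1.0, 0], [-0.7, 0, 4.5, -0.6, 0]])

```text
time: 14.8
tool_pos: [0.5542, 0.0997, 0.1649]
tool_rot: [0.785, 0.62, -0.002, -0.002]
wrist_force: [-9.2, 2.0, 6.2]
finger_gap: 0.0151
finger_force: 49.9
```

Emit:
move_arm(deltas=[[-0.7, 0, 4.5, -0.2, 0], [-0.7, 0, 4.5, 0.3, 0], [-0.7, 0, 4.4, 0.8, 0], [-0.7, 0, 4.3, 1.1, 0]])

```text
time: 15.3
tool_pos: [0.5727, 0.0951, 0.1636]
tool_rot: [0.785, 0.62, -0.001, -0.001]
wrist_force: [-7.1, -0.8, 7.3]
finger_gap: 0.0157
finger_force: 50.1
```

Emit:
move_arm(deltas=[[-0.7, 0, 4.2, 1.7, 0], [-0.7, 0, 4.0, 2.0, 0], [-0.7, 0, 3.8, 2.4, 0], [-0.7, 0, 3.6, 2.8, 0]])

```text
time: 15.8
tool_pos: [0.5886, 0.0912, 0.1549]
tool_rot: [0.785, 0.62, -0.001, -0.0]
wrist_force: [-4.1, -2.6, 6.3]
finger_gap: 0.0156
finger_force: 50.0
```

Emit:
move_arm(deltas=[[-0.7, 0, 3.2, 3.1, 0], [-0.7, 0, 2.9, 3.4, 0], [-0.7, 0, 2.6, 3.7, 0], [-0.7, 0, 2.1, 4.0, 0]])

```text
time: 16.3
tool_pos: [0.5995, 0.0885, 0.1406]
tool_rot: [0.785, 0.62, -0.0, 0.0]
wrist_force: [-2.3, -4.3, 6.6]
finger_gap: 0.0157
finger_force: 49.9
```

Emit:
move_arm(deltas=[[-0.7, 0, 1.8, 4.1, 0], [-0.7, 0, 1.4, 4.3, 0], [-0.7, 0, 0.9, 4.4, 0], [-0.7, 0, 0.4, 4.5, 0]])

```text
time: 16.8
tool_pos: [0.604, 0.0873, 0.1229]
tool_rot: [0.785, 0.62, -0.0, 0.0]
wrist_force: [-2.7, -4.3, 4.7]
finger_gap: 0.0155
finger_force: 49.7
```

Emit:
move_arm(deltas=[[-0.7, 0, 0.1, 4.5, 0], [-0.7, 0, -0.5, 4.5, 0], [-0.7, 0, -0.9, 4.4, 0], [-0.7, 0, -1.3, 4.3, 0]])

```text
time: 17.3
tool_pos: [0.6013, 0.088, 0.105]
tool_rot: [0.785, 0.62, -0.0, 0.0]
wrist_force: [-2.0, -4.6, 2.9]
finger_gap: 0.0155
finger_force: 49.6
```

Emit:
move_arm(deltas=[[-0.7, 0, -1.7, 4.1, 0], [-0.7, 0, -2.1, 4.0, 0], [-0.7, 0, -2.6, 3.7, 0], [-0.7, 0, -2.9, 3.4, 0]])

```text
time: 17.8
tool_pos: [0.5921, 0.0904, 0.0897]
tool_rot: [0.785, 0.62, -0.0, 0.0]
wrist_force: [-2.3, -5.3, 2.7]
finger_gap: 0.0157
finger_force: 49.6
```

Emit:
move_arm(deltas=[[-0.7, 0, -3.2, 3.2, 0], [-0.7, 0, -3.5, 2.8, 0], [-0.7, 0, -3.8, 2.4, 0], [-0.7, 0, -4.0, 2.1, 0]])

```text
time: 18.3
tool_pos: [0.5779, 0.0939, 0.0793]
tool_rot: [0.785, 0.62, -0.0, 0.0]
wrist_force: [-2.1, -4.6, 3.8]
finger_gap: 0.0157
finger_force: 49.7
```

Emit:
move_arm(deltas=[[-0.7, 0, -4.1, 1.7, 0], [-0.7, 0, -4.4, 1.2, 0], [-0.7, 0, -4.4, 0.8, 0], [-0.7, 0, -4.5, 0.3, 0]])

```text
time: 18.8
tool_pos: [0.5614, 0.0981, 0.0755]
tool_rot: [0.785, 0.62, 0.0, 0.0]
wrist_force: [0.4, -5.4, 4.1]
finger_gap: 0.0156
finger_force: 49.7
```

Emit:
move_arm(deltas=[[-0.7, 0, -4.5, -0.1, 0], [-0.7, 0, -4.5, -0.6, 0], [-0.7, 0, -4.3, -1.0, 0], [-0.7, 0, -4.3, -1.4, 0]])

```text
time: 19.3
tool_pos: [0.5442, 0.1024, 0.0787]
tool_rot: [0.785, 0.62, 0.0, 0.0]
wrist_force: [0.6, -5.8, 2.4]
finger_gap: 0.0157
finger_force: 49.6
```

Emit:
move_arm(deltas=[[-0.7, 0, -4.1, -1.9, 0], [-0.7, 0, -3.9, -2.2, 0], [-0.7, 0, -3.6, -2.7, 0], [-0.7, 0, -3.4, -3.0, 0]])

```text
time: 19.8
tool_pos: [0.5296, 0.106, 0.0886]
tool_rot: [0.785, 0.62, 0.0, 0.0]
wrist_force: [3.0, -3.2, -0.3]
finger_gap: 0.0157
finger_force: 49.4
```

Emit:
move_arm(deltas=[[-0.7, 0, -3.1, -3.3, 0], [-0.7, 0, -2.7, -3.6, 0], [-0.7, 0, -2.3, -3.8, 0], [-0.7, 0, -1.9, -4.1, 0]])

```text
time: 20.3
tool_pos: [0.5199, 0.1084, 0.1034]
tool_rot: [0.785, 0.62, 0.0, -0.0]
wrist_force: [4.7, 0.1, -2.5]
finger_gap: 0.0151
finger_force: 49.1
```

Emit:
move_arm(deltas=[[-0.7, 0, -1.6, -4.2, 0], [-0.7, 0, -1.0, -4.4, 0], [-0.7, 0, -0.7, -4.4, 0], [-0.7, 0, -0.2, -4.5, 0]])

```text
time: 20.8
tool_pos: [0.5165, 0.1092, 0.1209]
tool_rot: [0.785, 0.62, 0.0, -0.0]
wrist_force: [4.3, 1.8, -5.6]
finger_gap: 0.0159
finger_force: 48.8
```

Emit:
move_arm(deltas=[[-0.7, 0, 0.2, -4.5, 0], [-0.7, 0, 0.7, -4.4, 0], [-0.7, 0, 1.2, -4.4, 0], [-0.7, 0, 1.5, -4.2, 0]])

```text
time: 21.3
tool_pos: [0.5197, 0.1085, 0.1379]
tool_rot: [0.785, 0.62, -0.0, -0.0]
wrist_force: [5.0, 3.5, -9.4]
finger_gap: 0.0156
finger_force: 48.8
```

Emit:
move_arm(deltas=[[-0.7, 0, 2.0, -4.1, 0], [-0.7, 0, 2.4, -3.8, 0], [-0.7, 0, 2.7, -3.5, 0], [-0.7, 0, 3.1, -3.3, 0]])

```text
time: 21.8
tool_pos: [0.5282, 0.1063, 0.1518]
tool_rot: [0.785, 0.62, -0.001, -0.001]
wrist_force: [2.0, 5.2, -11.6]
finger_gap: 0.0156
finger_force: 48.8
```

Emit:
move_arm(deltas=[[-0.7, 0, 3.4, -3.0, 0], [-0.7, 0, 3.7, -2.6, 0], [-0.7, 0, 3.9, -2.2, 0], [-0.7, 0, 4.1, -1.8, 0]])

```text
time: 22.3
tool_pos: [0.5408, 0.103, 0.1611]
tool_rot: [0.785, 0.62, -0.003, -0.003]
wrist_force: [-6.9, 6.9, -4.5]
finger_gap: 0.0153
finger_force: 49.8
```

```bash
cat > fit.py <<'E'
import numpy as np
from scipy.optimize import least_squares
D=np.array([[.5542,.0997,.1649,-9.2,2.0,6.2],[.5727,.0951,.1636,-7.1,-.8,7.3],[.5886,.0912,.1549,-4.1,-2.6,6.3],[.5995,.0885,.1406,-2.3,-4.3,6.6],[.604,.0873,.1229,-2.7,-4.3,4.7],[.6013,.088,.105,-2,-4.6,2.9],[.5921,.0904,.0897,-2.3,-5.3,2.7],[.5779,.0939,.0793,-2.1,-4.6,3.8],[.5614,.0981,.0755,.4,-5.4,4.1],[.5442,.1024,.0787,.6,-5.8,2.4],[.5296,.106,.0886,3,-3.2,-.3],[.5199,.1084,.1034,4.7,.1,-2.5],[.5165,.1092,.1209,4.3,1.8,-5.6],[.5197,.1085,.1379,5,3.5,-9.4],[.5282,.1063,.1518,2,5.2,-11.6],[.5408,.103,.1611,-6.9,6.9,-4.5]])
ex=np.array([np.cos(.23),-np.sin(.23)])
x=D[:,:2]@ex; z=D[:,2]; F=np.c_[D[:,3:5]@ex,D[:,5]]
c=least_squares(lambda c:np.hypot(x-c[0],z-c[1])-c[2],[x.mean(),z.mean(),.045]).x; print('circle',c.round(4), 'stand est x',np.array([.5803,.1844])@ex)
def fit(cx,cz,sgn=1):
    ph=np.arctan2(x-cx,z-cz)
    ft=F[:,0]*np.cos(ph)-F[:,1]*np.sin(ph); fr=F[:,0]*np.sin(ph)+F[:,1]*np.cos(ph)
    tau=-ft*.045; A=np.c_[np.ones_like(ph)*sgn,np.sin(ph),np.cos(ph)]
    s,res,_,_=np.linalg.lstsq(A,tau,rcond=None)
    amp=np.hypot(s[1],s[2]); dl=np.arctan2(-s[2],-s[1])
    return ph,tau,fr,s,amp,dl,np.pi-dl,(tau-A@s)
ph,tau,fr,s,amp,dl,tg,rs=fit(c[0],c[1])
for a in zip(ph,tau,fr,rs): print(np.round(a,3))
print('drag',s[0],'amp',amp,'delta',dl,'crank target',(tg+np.pi)%(2*np.pi)-np.pi)
E
python3 fit.py
```

```text
circle [0.5231 0.1206 0.0451] stand est x 0.5229795536817303
[-0.139  0.381  7.443 -0.019]
[2.910e-01 3.840e-01 5.064e+00 5.000e-03]
[ 0.706  0.3    2.59  -0.031]
[1.112 0.291 1.797 0.025]
[ 1.52   0.215 -1.406  0.023]
[ 1.924  0.108 -1.845 -0.015]
[ 2.326  0.057 -2.601 -0.014]
[ 2.726  0.028 -3.879 -0.013]
[ 3.115  0.078 -4.056  0.038]
[-2.766  0.04  -2.932 -0.025]
[-2.363  0.126 -2.351  0.01 ]
[-1.963e+00  1.820e-01 -3.253e+00 -1.000e-03]
[-1.564  0.251 -3.815 -0.004]
[-1.178e+00  3.210e-01 -7.358e+00  1.000e-03]
[-0.813  0.356 -8.523 -0.011]
[-0.458  0.424 -0.367  0.03 ]
drag 0.2184723126567191 amp 0.18177379445650418 delta -1.3762570478193323 crank target -1.7653356057704608
```

```bash
python3 path.py -0.366 14 -0.1 45
```

```text
-0.37 [[-0.7, 0, np.float64(-4.1), np.float64(1.8), 0], [-0.7, 0, np.float64(-3.9), np.float64(2.2), 0], [-0.7, 0, np.float64(-3.7), np.float64(2.6), 0], [-0.7, 0, np.float64(-3.4), np.float64(3.0), 0]]
-0.77 [[-0.7, 0, np.float64(-3.1), np.float64(3.2), 0], [-0.7, 0, np.float64(-2.7), np.float64(3.6), 0], [-0.7, 0, np.float64(-2.4), np.float64(3.8), 0], [-0.7, 0, np.float64(-2.0), np.float64(4.1), 0]]
-1.17 [[-0.7, 0, np.float64(-1.5), np.float64(4.2), 0], [-0.7, 0, np.float64(-1.2), np.float64(4.3), 0], [-0.7, 0, np.float64(-0.7), np.float64(4.5), 0], [-0.7, 0, np.float64(-0.2), np.float64(4.5), 0]]
-1.57 [[-0.7, 0, np.float64(0.2), np.float64(4.5), 0], [-0.7, 0, np.float64(0.7), np.float64(4.4), 0]]
```

Emit:
move_arm(deltas=[[-0.7, 0, -4.1, 1.8, 0], [-0.7, 0, -3.9, 2.2, 0], [-0.7, 0, -3.7, 2.6, 0], [-0.7, 0, -3.4, 3.0, 0]])

```text
time: 22.8
tool_pos: [0.5299, 0.1059, 0.153]
tool_rot: [0.785, 0.62, 0.0, 0.0]
wrist_force: [2.2, 2.0, -0.7]
finger_gap: 0.0156
finger_force: 50.2
```

Emit:
move_arm(deltas=[[-0.7, 0, -3.1, 3.2, 0], [-0.7, 0, -2.7, 3.6, 0], [-0.7, 0, -2.4, 3.8, 0], [-0.7, 0, -2.0, 4.1, 0]])

```text
time: 23.3
tool_pos: [0.52, 0.1083, 0.138]
tool_rot: [0.785, 0.62, 0.0, -0.0]
wrist_force: [2.0, 2.7, 2.5]
finger_gap: 0.0154
finger_force: 50.4
```

Emit:
move_arm(deltas=[[-0.7, 0, -1.5, 4.2, 0], [-0.7, 0, -1.2, 4.3, 0], [-0.7, 0, -0.7, 4.5, 0], [-0.7, 0, -0.2, 4.5, 0], [-0.7, 0, 0.2, 4.5, 0]])

```text
time: 23.92
tool_pos: [0.5169, 0.1091, 0.116]
tool_rot: [0.785, 0.62, 0.0, -0.0]
wrist_force: [2.5, 3.9, 5.0]
finger_gap: 0.0154
finger_force: 50.7
```

Emit:
move_arm(deltas=[[-0.7, 0, 0.7, 4.4, 0], [-0.7, 0, 0, 0, 0], [-0.7, 0, 0, 0, 0], [-0.7, 0, 0, 0, 0], [-0.7, 0, 0, 0, 0], [-0.7, 0, 0, 0, 0]])

```text
time: 24.68
tool_pos: [0.5175, 0.1089, 0.1114]
tool_rot: [0.785, 0.62, 0.0, -0.0]
wrist_force: [4.2, 4.5, -1.4]
finger_gap: 0.0158
finger_force: 50.1
```

```bash
python3 - <<'E'
from h import *
st=r.state(); ex=np.array([np.cos(.23),-np.sin(.23)]); t=st['tool_pos']
print(st['time'],np.arctan2(t[:2]@ex-.5231,t[2]-.1206),st['finger_force'],st['joint_velocities'].round(4),st['wrist_force'])
s=snap('top');S=snap('scene')
def crop(s,u,v,w,h): return cv2.resize(s['color'][v-h:v+h,u-w:u+w,::-1],(390,390),interpolation=cv2.INTER_CUBIC)
cv2.imwrite('pics/c6.png',np.hstack([crop(s,302,192,28,28),crop(S,285,220,40,40)]))
E
```

```text
24.675 -1.7777319670870877 50.097166411578655 [ 0.0011 -0.0008  0.0002  0.0002 -0.0016  0.0005] [ 4.2177707   4.54668478 -1.35900305]
```

View pics/c6.png

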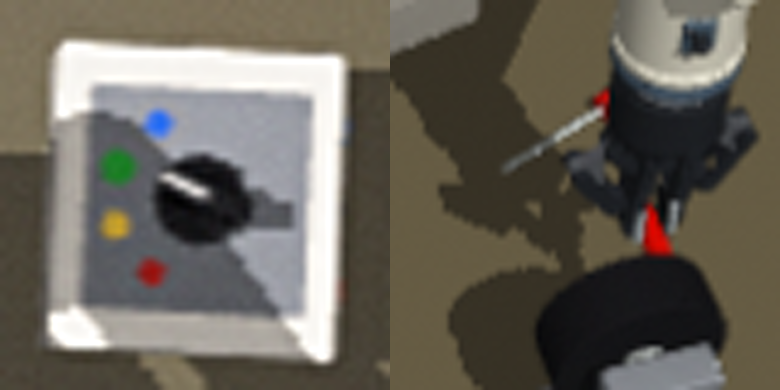

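The selector line still points to green (118,167), and the fingers hold the red sleeve (655,235). The reverse-direction forces agree with the fitted heavy side, and the crank is within about 0.02 rad of the target.

```bash
python3 -c "
from plant import r
print(r.job_done())"
```

```text
the job is handed in; nothing more can be done
None
```

I handed the job in at about 25 s of the 72 s limit: selector on green, drum cranked one full turn, and its heavy side (judged from the crank forces) brought to within about 0.02 rad of straight down, at rest with the grip still held; no verdict came back.

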